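# Check that the vial crimper's handle lands on its stop

### The arm

A 7-joint arm with a two-finger parallel gripper is mounted at the origin on a cart in front of the work surface, level with it; the furniture and walls round the work are solid. World frame = base frame: x ahead of the robot, y to its left, z up, the work surface at z = 0. Lengths are in m, angles in rad, forces in N, time in s.
With the tool pointing down it reaches from about 0.35 to 0.9 m from the base axis. Payload 8.1 kg.
Tool frame: the origin (TCP) lies between the finger pads, 19 mm behind the fingertips; this is the grasp point; z points along the fingers, y is the line along which they close (so a half turn about z gives the same grasp; the last joint's range is limited). The gripper opens to 92 mm and grips with 3 to 60 N. Pads are 19 mm wide; open, the fingers measure 130 mm over their backs; the gripper's body (75 mm by 190 mm) begins 47 mm behind the grasp point.
Start: joints at [-1.39, 0.434, 0.025, 1.573, -0.012, 1.134, -0.075], TCP at [0.175, 0.6, 0.246] pointing down, gripper open.
Joint ranges: [-2.62, 2.62], [-0.44, 2.09], [-1.27, 1.32], [0.08, 2.57], [-1.32, 4.46], [0.12, 2], [-2.74, 2.74]. Speed limits (rad/s): [2.22, 2.22, 3.01, 3.01, 3.14, 3.14, 3.14].

### API

Orientations are given as a rotation vector (axis times angle).
In Python, from cell import arm gives the robot as it stands.
- The arm moves only by the tool carry_out, never from a script. Its arguments are lists of equal length, an entry for each row: "claw": the finger opening in cm, from 0 to 9.18; "delta_pos": the shift along the tool's x, y, z in cm, a list of three; "angular": the turn, a rotation vector about the tool's x, y, z in rad, a list of three. In form: {"claw": [claw, ...], "delta_pos": [[dx, dy, dz], ...], "angular": [[ax, ay, az], ...]}. A call has 1 to 20 rows; each row shifts and turns the commanded pose from where the row before left it, along the tool's axes as they then stand; what a row does not reach is not made up. A row lasts 1/10 s, in which the tool goes at most 50 mm and 8.59 degrees, less where a joint would pass 70% of its speed; a pose out of reach is approached as far as the arm can. A call with a gripper value outside its range is refused whole. The fingers move at their own pace and stop on an object; "force" is the grip in N (left out, the last holds). Time passes only in rows, so rows that do not move let the fingers close. It gives the time, the measured TCP pose, the force, the opening and the grip force at its end, in the units of the state.
- arm.observe(): the state, without advancing time (a new reading comes with each control period).
- arm.get_image(name): name is "scene" or "side" or "wrist"; returns a dict with "frame" (420x560x3 uint8, red, green, blue), "mtx" (3x3 intrinsics, pixels), "T" (4x4, takes a point from camera to world coordinates). Camera axes: x right, y down, z forward; pixel columns grow to the right and rows downward; lengths in m; the calibration is good to about 2 mm. A picture is of the moment at which its call begins. There is no depth.
- arm.sign_off(): hands the job in; it is judged then, once.
Trained networks look in a picture, given as the dict that the camera call returned (one of the last four; its "shot" number tells which), for a name from the list of things; names that differ only in an ending like _2 or _b are one class to them, and where a whole thing is asked for, a point or a joint stands for the part that bears it (a point fixed in the world has none). Each returns a list of dicts, best first, with "conf" (0 to 1); they miss things now and then, are a little off and sometimes report something else, mostly with a low value. They report only what shows in the picture. A call takes as long as a camera call.
- arm.look_for(label, picture): "centre" ([column, row] as shares, 0 to 1, of the picture: columns of its width, rows of its height, amid what is visible of it).
- arm.trace(label, picture): "region" (420x560 bool, what is visible of it) and "centre" ([column, row] as shares, 0 to 1, of the picture: columns of its width, rows of its height, amid what is visible of it).
- arm.place_of(label, picture): "centre" ([column, row] as shares, 0 to 1, of the picture: columns of its width, rows of its height: a listed point, or the origin of a listed thing).
The state is a dict: "clock": time; "joints": joint angles; "dq": joint speeds; "joint_efforts": joint torques, N m; "position": TCP position; "ee_rot": TCP orientation; "force": force on the tool from outside, world axes, zero at the start; "ft_torque": the same for the moment, N m; "width": opening from 0.0 (shut) to 1.0 (fully open); "gripper_force": force on a finger pad.
Only numpy, scipy, OpenCV 4.12 (cv2) and the standard library are available. Lean on these libraries where they do the work, as an engineer would, in place of code of your own. Each camera call takes 0.05 s, during which the arm holds its last target. There are 200 camera calls.

### The job

The bench crimper for vial seals was put away latched: with the outside of the closed fingers push the thumb tab of its small latch aside, so that the moving handle springs open. Then press the moving handle in from its outer side, without pinching it, pushing on the fixed handle or forcing it, until it lands firmly on the stop screw, short of the fixed handle. Finish while still holding it pressed there, so that I can gauge the gap, and leave the vials and the tube rack where they stand.

Things in the scene. Friction and masses are not known exactly. Their poses are not given: they have to be found in the camera images.
- crimper: Plier-type crimper for vial seals on a grey cast stand bolted down (base plate 87 x 243 x 12 mm). Origin on the worktop, z up. Two level handles, 14 mm wide, z 88 to 108 mm, run side by side along its y from the pivot bolt at (0, 75) mm to free ends at y -115; round jaws at (0, 127). The moving handle is on the -x side, open below down to the base. Nothing is higher than 132 mm.
- fixed_handle: The fixed handle, same frame as the crimper: centre line x +22 mm, carried by a post below it at y -36 mm. A stop screw crosses it at y -25 mm; the screw's knob sticks out to x about +49 mm. Not to be pushed on or squeezed.
- handle_press (a point): Where to press: on the outer face of the moving handle's black grip, 140 mm from the pivot, z 98 mm; the grip runs 50 mm either way. x axis: inward, the way to press; y: along the handle to the pivot; it turns with the handle. The point between the fingers (TCP) must stay on the outer side of this face: a handle between the fingers counts as pinched.
- crimper_lever (a joint): Moving handle's angle (rad) about the upright pivot. 0: latched, parallel, 28 mm clear between the handles; -0.18: sprung open (press point 25 mm further out); positive: pressed in; 0.14: at the fixed handle. Unlatched, a spring opens it; it resists at the press point with 2.4 N open, 5 N at 0, about 6 N when it meets the stop screw, anywhere from 0.02 to 0.09.
- stop_tip (a point): Tip of the stop screw's rubber nose (6 mm dome) between the handles, 100 mm from the pivot, z 98 mm; how far it is screwed in differs each time. Once the handle is on it the nose gives slightly: about 5 N more per mm at the press point. Firmly landed is 3 N or more on the screw, some 9 N at the press point; over 35 N there is forcing it.
- storage_latch (a joint): Flat steel J-hook's angle (rad) about an upright pin on the fixed handle at crimper (22, -103) mm. 0: hooked over the stud on top of the moving handle's end. It grows anticlockwise seen from above, hook moving off the free ends; the stud is free at 0.2 to 0.3. It can reach 0.8, stays where left, and must be left at 0.35 or more.
- latch_tab (a point): Middle of the face to push of the latch's upturned thumb tab: 20 mm wide in x, 4 mm thick, 110 to 132 mm above the worktop, 32 mm from the latch's pin, beyond the fixed handle (whose outer face is 25 mm to the -x side). y axis: the way to push (at first the crimper's +y, to the jaws), 12 to 20 mm at 2 to 4 N. Free space 30 mm beyond it in x and 60 mm in -y.
- vial_a: Glass vial with a cap, 27 mm across, 51 mm tall, standing loose; origin at its foot. A bystander.
- vial_b: A second glass vial, 27 mm across, 51 mm tall, standing loose; origin at its foot. A bystander.
- tube_rack: Rack with test tubes, 52 x 160 mm, 114 mm tall, standing loose; origin at its foot. A bystander.
- stop_screw: The stop screw in the fixed handle, with its rubber nose; 8 mm rod along the crimper's x at y -25 mm, z 98 mm.

How it is judged:
By the outcome, as a careful person would: the job done as asked, in the order asked, and still so for the second after the job is handed in, while the arm keeps its last pose, push and grip.
It also fails if it takes over 53 s, if anything falls off the work surface, if the arm or the gripper's body presses on something with over 40 N, if the wrist force passes 120 N, or if a joint passes its speed limit or range.

## Working session

There is one attempt and no reset: what is moved stays moved. The work goes in short steps, Python scripts to look and compute and a tool call to move; the robot and the scene stay as the last step left them, time stands still between calls to the robot, and variables do not carry over. Pictures are saved under pics/ and viewed, at most 10 in all, crops included, and the job is handed in when it is done.

Besides the shell and the picture viewer there is one more tool, called after "Request:" in YAML: its name, and indented under it one key for each argument. carry_out: Moves the arm, as the interface text tells. Its arguments: {"type":"object","properties":{"claw":{"type":"array","items":{"type":"number"}},"delta_pos":{"type":"array","items":{"type":"array","items":{"type":"number"}}},"angular":{"type":"array","items":{"type":"array","items":{"type":"number"}}},"force":{"type":"number"}},"required":["claw","delta_pos","angular"]}

```bash
mkdir -p pics; cat > h.py <<'E'
import numpy as np,cv2
from cell import arm
from scipy.spatial.transform import Rotation as R
def px(c): return np.array(c)*[560,420]
def ray(p,c):
    d=p["T"][:3,:3]@np.linalg.solve(p["mtx"],[*px(c),1]); return p["T"][:3,3],d
def onz(p,c,z):
    o,d=ray(p,c); return o+d*(z-o[2])/d[2]
def tri(rs):
    A=0;b=0
    for o,d in rs:
        d=d/np.linalg.norm(d);M=np.eye(3)-np.outer(d,d);A=A+M;b=b+M@o
    return np.linalg.solve(A,b)
def proj(p,w):
    T=np.linalg.inv(p["T"]);q=p["mtx"]@(T[:3,:3]@np.array(w)+T[:3,3]);return q[:2]/q[2]
E
python3 - <<'E'
from h import *
print({k:np.round(v,3) for k,v in arm.observe().items()})
ims={}
for n in("scene","side","wrist"):
    p=arm.get_image(n);ims[n]=p
    cv2.imwrite(f"pics/{n}0.png",p["frame"][:,:,::-1])
    print(n,np.round(p["T"][:3,3],3),np.round(p["T"][:3,2],2))
    for l,z in [("crimper",0),("handle_press",.098),("latch_tab",.121),("stop_tip",.098),("vial_a",0),("tube_rack",0),("storage_latch",.11),("crimper_lever",.1),("fixed_handle",0)]:
        for r in arm.place_of(l,p)[:2]: print(l,round(r["conf"],2),px(r["centre"]).round(),onz(p,r["centre"],z).round(3))
E
```

```text
{'clock': np.float64(0.0), 'joints': array([-1.39 ,  0.435,  0.025,  1.574, -0.012,  1.134, -0.075]), 'dq': array([-0.   , -0.001, -0.001,  0.002, -0.001,  0.002, -0.001]), 'joint_efforts': array([ 0.0000e+00, -6.6785e+01,  9.8500e-01, -3.1448e+01, -6.0000e-02,
        4.3000e-02,  0.0000e+00]), 'position': array([0.175, 0.6  , 0.245]), 'ee_rot': array([-4.44e-01, -3.11e+00,  2.00e-03]), 'force': array([ 0.13 ,  0.182, -0.224]), 'ft_torque': array([-0.04 ,  0.005,  0.013]), 'gripper_force': np.float64(0.0), 'width': np.float64(0.999)}
scene [-0.251 -0.52   0.71 ] [ 0.65  0.52 -0.55]
crimper 0.79 [206. 213.] [0.49  0.301 0.   ]
handle_press 0.96 [183. 192.] [0.414 0.287 0.098]
handle_press 0.18 [286. 284.] [ 0.322 -0.08   0.098]
latch_tab 0.76 [205. 198.] [0.401 0.204 0.121]
stop_tip 0.36 [194. 185.] [0.453 0.294 0.098]
vial_a 0.66 [283. 281.] [ 0.416 -0.001  0.   ]
vial_a 0.63 [314. 273.] [ 0.48  -0.032  0.   ]
tube_rack 0.84 [380. 331.] [ 0.423 -0.222 -0.   ]
tube_rack 0.58 [210. 199.] [0.543 0.34  0.   ]Traceback (most recent call last):
  File "<stdin>", line 9, in <module>
ValueError: it knows: crimper, fixed_handle, handle_press, latch_tab, stop_screw, stop_tip, tube_rack, vial
```

```bash
python3 - <<'E'
from h import *
P={}
for n in("scene","side","wrist"):
    p=arm.get_image(n)
    cv2.imwrite(f"pics/{n}0.png",p["frame"][:,:,::-1])
    print(n,np.round(p["T"][:3,3],3),np.round(p["T"][:3,2],2))
    for l,z in [("crimper",0),("handle_press",.098),("latch_tab",.121),("stop_tip",.098),("vial",0),("tube_rack",0),("fixed_handle",0)]:
        for i,r in enumerate(arm.place_of(l,p)[:2]):
            print(l,round(r["conf"],2),px(r["centre"]).round(),onz(p,r["centre"],z).round(3))
            if i==0: P.setdefault(l,[]).append(ray(p,r["centre"]))
for l in P:
    if len(P[l])>1: print(l,len(P[l]),tri(P[l]).round(4))
a=cv2.imread("pics/scene0.png")[120:340,100:460];cv2.imwrite("pics/s0c.png",cv2.resize(a,None,fx=2.2,fy=2.2,interpolation=cv2.INTER_CUBIC))
E
```

```text
scene [-0.251 -0.52   0.71 ] [ 0.65  0.52 -0.55]
crimper 0.75 [206. 213.] [0.49 0.3  0.  ]
handle_press 0.88 [181. 193.] [0.409 0.289 0.098]
latch_tab 0.8 [207. 199.] [0.404 0.198 0.121]
stop_tip 0.5 [195. 185.] [0.452 0.289 0.098]
vial 0.76 [283. 284.] [ 0.408 -0.006  0.   ]
vial 0.64 [317. 273.] [ 0.482 -0.035  0.   ]
tube_rack 0.77 [377. 331.] [ 0.419 -0.219 -0.   ]
fixed_handle 0.96 [203. 217.] [0.475 0.295 0.   ]
side [ 0.356 -0.825  0.66 ] [ 0.1   0.84 -0.53]
crimper 0.97 [274. 199.] [0.473 0.273 0.   ]
latch_tab 0.56 [250. 176.] [0.403 0.203 0.121]
stop_tip 0.57 [261. 260.] [ 0.399 -0.128  0.098]
vial 0.73 [262. 256.] [0.41  0.009 0.   ]
vial 0.55 [295. 267.] [ 0.481 -0.044  0.   ]
wrist [0.101 0.621 0.385] [ 0.27 -0.08 -0.96]
crimper 2 [0.4756 0.2818 0.0046]
latch_tab 2 [0.4025 0.1966 0.1233]
stop_tip 2 [0.4042 0.1443 0.0448]
vial 2 [ 0.4072 -0.006   0.0066]
```

View pics/s0c.png

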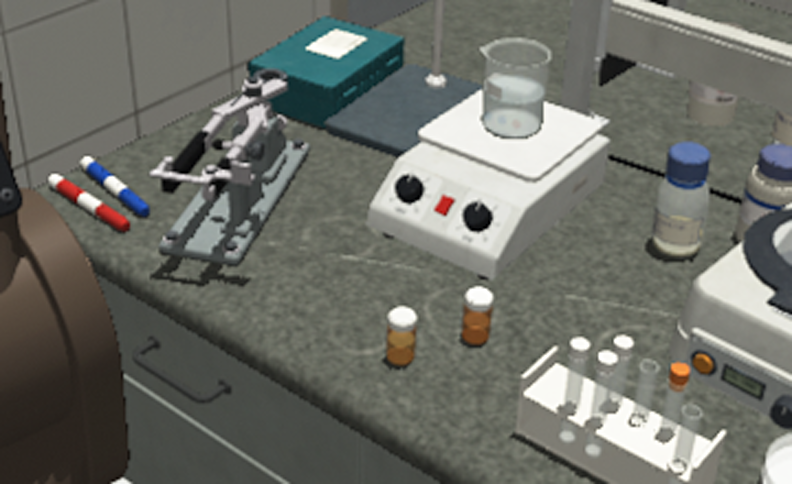

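View pics/side0.png

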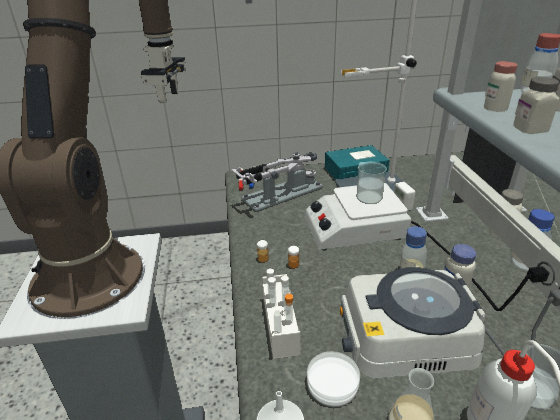

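The scene crop shows the crimper at full-image px ~(205,200), handles toward the robot, latch across the free ends, and the tab on the right at ~(207,199). In the side view it is at ~(275,185). The vials (262,250 and 294,257) and the rack (280,315) are far away. The press point and tab fits agree: 89 mm apart against 90 expected, yaw about -69°. I'll move the wrist camera above it.

Request:
carry_out:
  claw: [0,0,0,0,0,0,0,0,0,0,0,0,0,0,0,0,0,0,0,0]
  delta_pos:
    - [-2.4,-1.75,-0.25]
    - [-2.4,-1.75,-0.25]
    - [-2.4,-1.75,-0.25]
    - [-2.4,-1.75,-0.25]
    - [-2.4,-1.75,-0.25]
    - [-2.4,-1.75,-0.25]
    - [-2.4,-1.75,-0.25]
    - [-2.4,-1.75,-0.25]
    - [-2.4,-1.75,-0.25]
    - [-2.4,-1.75,-0.25]
    - [-2.4,-1.75,-0.25]
    - [-2.4,-1.75,-0.25]
    - [-2.4,-1.75,-0.25]
    - [-2.4,-1.75,-0.25]
    - [0,0,0]
    - [0,0,0]
    - [0,0,0]
    - [0,0,0]
    - [0,0,0]
    - [0,0,0]
  angular:
    - [0,0,0]
    - [0,0,0]
    - [0,0,0]
    - [0,0,0]
    - [0,0,0]
    - [0,0,0]
    - [0,0,0]
    - [0,0,0]
    - [0,0,0]
    - [0,0,0]
    - [0,0,0]
    - [0,0,0]
    - [0,0,0]
    - [0,0,0]
    - [0,0,0.147]
    - [0,0,0.147]
    - [0,0,0.147]
    - [0,0,0.147]
    - [0,0,0.147]
    - [0,0,0.147]
  force: 40

```text
clock: 3.55
position: [0.429, 0.2707, 0.2806]
ee_rot: [-1.737, -2.617, -0.0]
force: [-0.3, -0.1, -0.1]
width: 0.006
gripper_force: 0.0
```

```bash
cat > m.py <<'E'
from h import *
import sys
C={"crimper":(0,0,0),"handle_press":(-27,-65,98),"latch_tab":(54,-105,121),"stop_tip":(0,-25,98),"fixed_handle":(0,0,0)}
E
python3 - <<'E'
from m import *
p=arm.get_image("wrist")
print(np.round(p["T"][:3,3],3),np.round(p["T"][:3,2],2))
im=p["frame"][:,:,::-1].copy()
for l,c in C.items():
    for r in arm.place_of(l,p)[:2]:
        print(l,round(r["conf"],2),px(r["centre"]).round(),onz(p,r["centre"],c[2]/1000).round(4))
cv2.imwrite("pics/w1.png",im)
E
```

```text
[0.399 0.342 0.42 ] [ 0.11 -0.26 -0.96]
crimper 0.71 [324. 174.] [0.4798 0.2911 0.    ]
handle_press 0.73 [270. 169.] [0.409  0.2871 0.098 ]
handle_press 0.37 [229. 258.] [0.4048 0.1808 0.098 ]
latch_tab 0.88 [228. 256.] [0.4026 0.1939 0.121 ]
stop_tip 0.66 [313. 189.] [0.457  0.2853 0.098 ]
fixed_handle 0.73 [227. 257.] [0.4041 0.1324 0.    ]
```

View pics/w1.png

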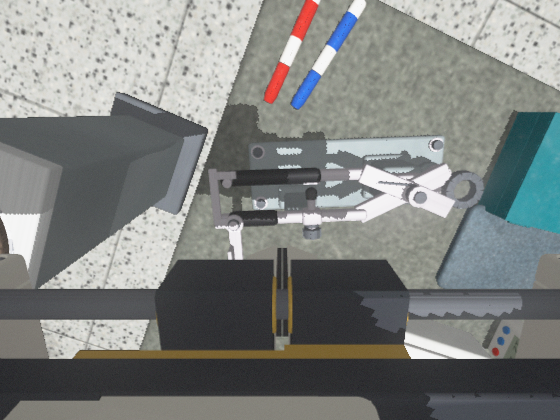

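The wrist view shows the latch pin at px (236,224), its hook round the end stud at (215,180), the tab starting at (236,250), the pivot bolt at (420,197), the jaws at (463,186), and the black grip from (232,177) to (320,175). Next I fit the pose.

```bash
python3 - <<'E'
from m import *
from scipy.optimize import least_squares
p=arm.get_image("wrist")
ob=[((236,224),(22,-103,114)),((420,197),(0,75,112)),((463,186),(0,127,100)),((228,256),(54,-105,121)),((270,169),(-27,-65,98)),((324,174),(0,0,0)),((320,177),(-27,-15,106))]
def W(x,c):
    t=x[2];c=np.array(c)/1000
    return [x[0]+np.cos(t)*c[0]-np.sin(t)*c[1],x[1]+np.sin(t)*c[0]+np.cos(t)*c[1],c[2]]
f=lambda x:np.ravel([proj(p,W(x,c))-np.array(u) for u,c in ob])
s=least_squares(f,[.48,.29,-1.2],loss="soft_l1");x=s.x
print(x.round(4),np.degrees(x[2]));print(f(x).reshape(-1,2).round(1))
for n,c in dict(tab=(54,-105,121),press=(-27,-65,98),pin=(22,-103,114),end=(-20,-115,98)).items(): print(n,np.round(W(x,c),4))
np.save("pose.npy",x)
o=arm.observe();Rt=R.from_rotvec(o["ee_rot"]).as_matrix();print(o["clock"],Rt.round(3),"yaw x",np.degrees(np.arctan2(Rt[1,0],Rt[0,0])))
for q in arm.trace("latch_tab",p)[:1]:
    v,u=np.nonzero(q["region"]);print("tab region",u.min(),u.max(),v.min(),v.max())
E
```

```text
[ 0.4795  0.2905 -1.1124] -63.73472488525831
[[-1.8 -0.4]
 [-4.4 -4.3]
 [ 0.1  1.4]
 [ 6.1  0.3]
 [ 0.1  0.8]
 [-0.1  1.1]
 [ 1.4 -8.3]]
tab [0.4092 0.1956 0.121 ]
press [0.4092 0.2859 0.098 ]
pin [0.3968 0.2252 0.114 ]
end [0.3675 0.2575 0.098 ]
3.9 [[-0.396  0.918  0.   ]
 [ 0.918  0.396  0.   ]
 [ 0.     0.    -1.   ]] yaw x 113.35563076672582
tab region 208 242 168 259
```

Request:
carry_out:
  claw: [0,0,0,0,0,0,0,0,0,0,0,0,0,0]
  delta_pos:
    - [-1.05,-1.55,0]
    - [-1.05,-1.55,0]
    - [-1.05,-1.55,0]
    - [-1.05,-1.55,0]
    - [-1.05,-1.55,0]
    - [-1.05,-1.55,0]
    - [0,0,2.0]
    - [0,0,2.0]
    - [0,0,2.0]
    - [0,0,2.0]
    - [0,0,2.0]
    - [0,0,2.0]
    - [0,0,1.0]
    - [0,0,0]
  angular:
    - [0,0,-0.03]
    - [0,0,0]
    - [0,0,0]
    - [0,0,0]
    - [0,0,0]
    - [0,0,0]
    - [0,0,0]
    - [0,0,0]
    - [0,0,0]
    - [0,0,0]
    - [0,0,0]
    - [0,0,0]
    - [0,0,0]
    - [0,0,0]

```text
clock: 5.35
position: [0.3701, 0.1742, 0.1497]
ee_rot: [-1.689, -2.648, 0.003]
force: [-0.5, 0.4, 0.4]
width: 0.006
gripper_force: 0.0
```

```bash
python3 - <<'E'
from m import *
o=arm.observe();print(o["clock"],o["position"].round(4),o["force"].round(2))
for n in("side","scene","wrist"):
    p=arm.get_image(n);print(n,"tip",proj(p,o["position"]-[0,0,.019]).round())
    for r in arm.place_of("latch_tab",p)[:2]: print(round(r["conf"],2),px(r["centre"]).round(),onz(p,r["centre"],.121).round(4))
    im=p["frame"][:,:,::-1]
    if n=="wrist": c=im[80:360,100:460]
    else:
        u,v=proj(p,[.40,.2,.12]).astype(int);c=im[v-50:v+50,u-65:u+65]
    cv2.imwrite(f"pics/{n}2.png",cv2.resize(c,(520,400),interpolation=cv2.INTER_CUBIC))
a=[cv2.imread(f"pics/{n}2.png") for n in("scene","wrist")]
cv2.imwrite("pics/c2.png",cv2.resize(np.hstack(a),(800,308)))
E
```

```text
5.35 [0.3701 0.1742 0.1497] [-0.49  0.35  0.42]
side tip [238. 179.]
0.74 [277. 199.] [0.4573 0.0743 0.121 ]
0.49 [251. 174.] [0.4051 0.216  0.121 ]
scene tip [203. 205.]
0.53 [205. 201.] [0.396  0.1963 0.121 ]
wrist tip [280. 262.]
0.93 [349. 249.] [0.4043 0.1935 0.121 ]
```

View pics/c2.png

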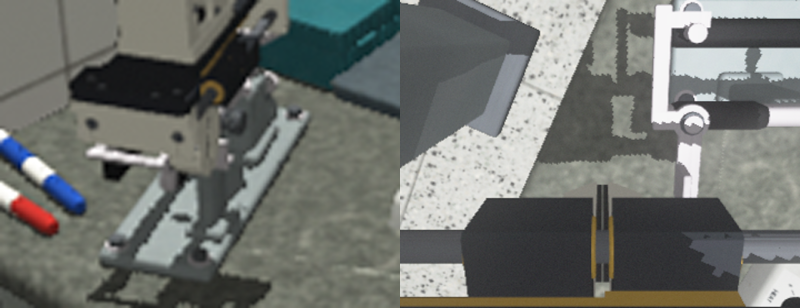

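```bash
python3 - <<'E'
from m import *
p=arm.get_image("wrist");print(p["mtx"].round(0))
o=arm.observe();t=o["position"];Rt=R.from_rotvec(o["ee_rot"]).as_matrix()
for v in [(.0095,0,.019),(.0095,.019,.019),(.0095,-.019,.019),(.0095,.019,-.02),(.0375,.095,-.047)]: print(v,proj(p,t+Rt@np.array(v)).round())
im=cv2.resize(cv2.imread("pics/side2.png"),(780,600));cv2.imwrite("pics/side2b.png",im)
E
```

```text
[[327.   0. 282.]
 [  0. 327. 209.]
 [  0.   0.   1.]]
(0.0095, 0, 0.019) [282. 246.]
(0.0095, 0.019, 0.019) [318. 246.]
(0.0095, -0.019, 0.019) [246. 246.]
(0.0095, 0.019, -0.02) [329. 284.]
(0.0375, 0.095, -0.047) [593. 247.]
```

View pics/side2b.png

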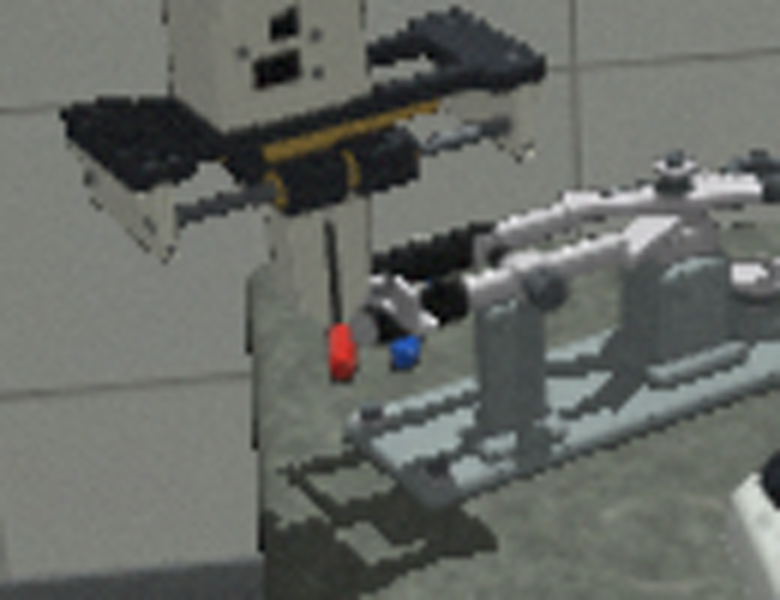

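The side crop shows the closed beige fingers (270–370, tip at row ~325), with the upturned tab just to their right at (400,295) and nothing between them. I lower and advance to just short of contact.

Request:
carry_out:
  claw: [0,0,0,0,0,0,0,0,0]
  delta_pos:
    - [0,0,0.8]
    - [0,0,0.8]
    - [0,0,0]
    - [0,0.5,0]
    - [0,0.4,0]
    - [0,0.4,0]
    - [0,0.3,0]
    - [0,0.2,0]
    - [0,0,0]
  angular:
    - [0,0,0]
    - [0,0,0]
    - [0,0,0]
    - [0,0,0]
    - [0,0,0]
    - [0,0,0]
    - [0,0,0]
    - [0,0,0]
    - [0,0,0]

```text
clock: 6.6
position: [0.3873, 0.1824, 0.1346]
ee_rot: [1.69, 2.648, 0.0]
force: [-0.3, 1.1, 0.2]
width: 0.005
gripper_force: 0.0
```

Request:
carry_out:
  claw: [0,0,0,0]
  delta_pos:
    - [0,0.2,0]
    - [0,0.2,0]
    - [0,0.2,0]
    - [0,0,0]
  angular:
    - [0,0,0]
    - [0,0,0]
    - [0,0,0]
    - [0,0,0]

```text
clock: 7.0
position: [0.392, 0.1844, 0.1343]
ee_rot: [-1.69, -2.648, 0.002]
force: [-3.7, -2.0, 2.4]
width: 0.007
gripper_force: 1.7
```

Request:
carry_out:
  claw: [0,0,0,0,0,0]
  delta_pos:
    - [0,0.2,0]
    - [0,0.2,0]
    - [0,0.2,0]
    - [0,0.2,0]
    - [0,0.2,0]
    - [0,0,0]
  angular:
    - [0,0,0]
    - [0,0,0]
    - [0,0,0]
    - [0,0,0]
    - [0,0,0]
    - [0,0,0]

```text
clock: 7.6
position: [0.402, 0.1894, 0.1346]
ee_rot: [1.689, 2.648, 0.001]
force: [-0.8, -0.0, 0.5]
width: 0.002
gripper_force: 0.2
```

```bash
python3 - <<'E'
from m import *
o=arm.observe();print(o["clock"],o["position"].round(4),o["force"].round(2))
p=arm.get_image("wrist")
for l in("latch_tab","handle_press"):
  for r in arm.place_of(l,p)[:2]: print(l,round(r["conf"],2),px(r["centre"]).round(),onz(p,r["centre"],.098 if l[0]=="h" else .121).round(4))
cv2.imwrite("pics/w3.png",p["frame"][:,:,::-1])
E
```

```text
7.6 [0.402  0.1894 0.1346] [-0.84 -0.04  0.51]
latch_tab 0.92 [321. 261.] [0.4185 0.2013 0.121 ]
handle_press 0.78 [393.  44.] [0.405  0.3108 0.098 ]
```

View pics/w3.png

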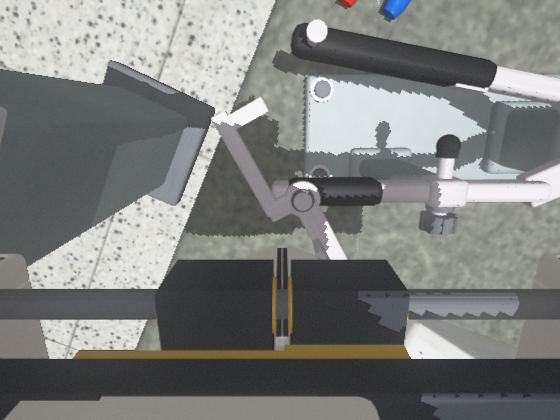

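The wrist view shows the handle sprung open (grip (300,38)–(490,80)), the hook swung clear to (240,112), and the latch turned about 0.5 rad. The stop nose is at (448,148). I add a small margin push, back off, rise and cross to the outer side.

Request:
carry_out:
  claw: [0,0,0,0,0,0,0,0,0,0,0,0,0,0,0,0,0,0,0,0]
  delta_pos:
    - [0,0.2,0]
    - [0,0,0]
    - [0,-0.5,0]
    - [0,-1.0,0]
    - [0,-0.9,0]
    - [0,0,-2.5]
    - [0,0,-2.5]
    - [0,0,-2.5]
    - [1.45,0.63,-0.3]
    - [1.45,0.63,0]
    - [1.45,0.63,0]
    - [1.45,0.63,0]
    - [1.45,0.63,0]
    - [1.45,0.63,0]
    - [1.45,0.63,0]
    - [1.45,0.63,0]
    - [1.45,0.63,0]
    - [1.45,0.63,0]
    - [1.45,0.63,0]
    - [0,0,0]
  angular:
    - [0,0,0]
    - [0,0,0]
    - [0,0,0]
    - [0,0,0]
    - [0,0,0]
    - [0,0,0]
    - [0,0,0]
    - [0,0,0]
    - [0,0,0]
    - [0,0,0]
    - [0,0,0]
    - [0,0,0]
    - [0,0,0]
    - [0,0,0]
    - [0,0,0]
    - [0,0,0]
    - [0,0,0]
    - [0,0,0]
    - [0,0,0]
    - [0,0,-0.05]

```text
clock: 9.75
position: [0.3767, 0.3566, 0.2125]
ee_rot: [-1.619, -2.692, -0.001]
force: [-0.2, 0.3, 0.2]
width: 0.006
gripper_force: 0.0
```

```bash
python3 - <<'E'
from m import *
o=arm.observe();print(o["clock"],o["position"].round(4),o["force"].round(2))
for n in("wrist","scene","side"):
    p=arm.get_image(n)
    for l in("handle_press","stop_tip"):
      for r in arm.place_of(l,p)[:2]: print(n,l,round(r["conf"],2),px(r["centre"]).round(),onz(p,r["centre"],.098).round(4))
E
```

```text
9.75 [0.3767 0.3566 0.2125] [-0.22  0.25  0.2 ]
scene handle_press 0.66 [172. 190.] [0.4033 0.3125 0.098 ]
scene stop_tip 0.46 [193. 186.] [0.449  0.2917 0.098 ]
side handle_press 0.81 [250. 169.] [0.4083 0.2935 0.098 ]
```

Request:
carry_out:
  claw: [0,0,0,0,0,0,0,0,0,0,0,0]
  delta_pos:
    - [0,0,2.0]
    - [0,0,2.0]
    - [0,0,2.0]
    - [0,0,2.0]
    - [0,0,2.0]
    - [0,0,1.25]
    - [-0.7,0,0]
    - [-0.7,0,0]
    - [-0.7,0,0]
    - [-0.5,0,0]
    - [-0.2,0,0]
    - [0,0,0]
  angular:
    - [0,0,0]
    - [0,0,0]
    - [0,0,0]
    - [0,0,0]
    - [0,0,0]
    - [0,0,0]
    - [0,0,0]
    - [0,0,0]
    - [0,0,0]
    - [0,0,0]
    - [0,0,0]
    - [0,0,0]

```text
clock: 11.4
position: [0.3907, 0.3286, 0.1005]
ee_rot: [1.624, 2.689, 0.001]
force: [0.1, -0.6, -0.7]
width: 0.009
gripper_force: 0.0
```

```bash
python3 - <<'E'
from m import *
o=arm.observe();print(o["clock"],o["position"].round(4),o["force"].round(2))
p=arm.get_image("wrist");cv2.imwrite("pics/w4.png",p["frame"][:,:,::-1])
for l in("handle_press","stop_tip"):
      for r in arm.place_of(l,p)[:2]: print(l,round(r["conf"],2),px(r["centre"]).round(),onz(p,r["centre"],.098).round(4))
E
```

```text
11.4 [0.3907 0.3286 0.1005] [ 0.09 -0.63 -0.7 ]
```

View pics/w4.png

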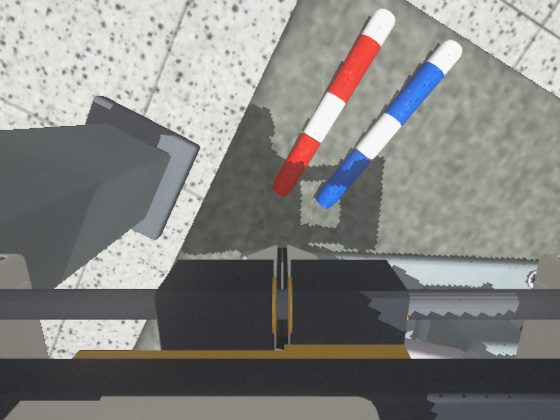

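The wrist view shows the fingers on the outer side, with the handle hidden behind them and nothing but the pens out here. Now I press in with small steps.

Request:
carry_out:
  claw: [0,0,0,0,0,0,0]
  delta_pos:
    - [-0.3,0,0]
    - [-0.3,0,0]
    - [-0.3,0,0]
    - [-0.2,0,0]
    - [-0.2,0,0]
    - [-0.2,0,0]
    - [0,0,0]
  angular:
    - [0,0,0]
    - [0,0,0]
    - [0,0,0]
    - [0,0,0]
    - [0,0,0]
    - [0,0,0]
    - [0,0,0]

```text
clock: 12.25
position: [0.3972, 0.3153, 0.1]
ee_rot: [-1.623, -2.689, 0.0]
force: [-3.0, 1.8, 0.1]
width: 0.002
gripper_force: 1.6
```

Request:
carry_out:
  claw: [0,0,0,0,0,0]
  delta_pos:
    - [-0.2,0,0]
    - [-0.2,0,0]
    - [-0.2,0,0]
    - [-0.2,0,0]
    - [-0.2,0,0]
    - [0,0,0]
  angular:
    - [0,0,0]
    - [0,0,0]
    - [0,0,0]
    - [0,0,0]
    - [0,0,0]
    - [0,0,0]

```text
clock: 12.85
position: [0.4018, 0.3063, 0.1]
ee_rot: [-1.623, -2.689, 0.001]
force: [-3.8, 3.8, 0.0]
width: 0.007
gripper_force: 2.1
```

Request:
carry_out:
  claw: [0,0,0,0,0]
  delta_pos:
    - [-0.2,0,0]
    - [-0.2,0,0]
    - [-0.2,0,0]
    - [-0.2,0,0]
    - [0,0,0]
  angular:
    - [0,0,0]
    - [0,0,0]
    - [0,0,0]
    - [0,0,0]
    - [0,0,0]

```text
clock: 13.35
position: [0.4051, 0.2993, 0.0999]
ee_rot: [-1.623, -2.689, 0.001]
force: [-4.9, 2.8, 0.5]
width: 0.005
gripper_force: 2.6
```

Request:
carry_out:
  claw: [0,0,0]
  delta_pos:
    - [-0.2,0,0]
    - [-0.1,0,0]
    - [0,0,0]
  angular:
    - [0,0,0]
    - [0,0,0]
    - [0,0,0]

```text
clock: 13.65
position: [0.4063, 0.2967, 0.0999]
ee_rot: [-1.622, -2.689, 0.002]
force: [-6.6, 3.5, 1.1]
width: 0.004
gripper_force: 2.7
```

Request:
carry_out:
  claw: [0,0,0]
  delta_pos:
    - [-0.1,0,0]
    - [-0.1,0,0]
    - [0,0,0]
  angular:
    - [0,0,0]
    - [0,0,0]
    - [0,0,0]

```text
clock: 13.95
position: [0.4071, 0.295, 0.0998]
ee_rot: [-1.622, -2.689, 0.002]
force: [-6.7, 2.6, -0.4]
width: 0.005
gripper_force: 2.9
```

Request:
carry_out:
  claw: [0,0,0]
  delta_pos:
    - [-0.1,-0.06,0]
    - [-0.1,-0.06,0]
    - [0,0,0]
  angular:
    - [0,0,0]
    - [0,0,0]
    - [0,0,0]

```text
clock: 14.25
position: [0.4076, 0.2929, 0.0999]
ee_rot: [-1.623, -2.69, 0.0]
force: [-3.5, 3.7, -2.2]
width: 0.002
gripper_force: 2.7
```

Request:
carry_out:
  claw: [0,0,0]
  delta_pos:
    - [-0.1,-0.05,0]
    - [-0.1,-0.05,0]
    - [0,0,0]
  angular:
    - [0,0,0]
    - [0,0,0]
    - [0,0,0]

```text
clock: 14.55
position: [0.4081, 0.2911, 0.1]
ee_rot: [1.623, 2.69, 0.002]
force: [-2.4, 5.1, -4.4]
width: 0.005
gripper_force: 3.0
```

Request:
carry_out:
  claw: [0,0,0]
  delta_pos:
    - [-0.1,-0.03,0]
    - [-0.1,-0.03,0]
    - [0,0,0]
  angular:
    - [0,0,0]
    - [0,0,0]
    - [0,0,0]

```text
clock: 14.85
position: [0.4084, 0.2902, 0.1]
ee_rot: [-1.621, -2.691, -0.003]
force: [-2.2, 9.5, -6.3]
width: 0.006
gripper_force: 4.6
```

Request:
carry_out:
  claw: [0,0,0]
  delta_pos:
    - [-0.05,0,0.04]
    - [-0.05,0,0.03]
    - [0,0,0]
  angular:
    - [0,0,0]
    - [0,0,0]
    - [0,0,0]

```text
clock: 15.15
position: [0.4085, 0.29, 0.0999]
ee_rot: [-1.62, -2.691, -0.004]
force: [-6.3, 9.4, 3.5]
width: 0.005
gripper_force: 5.6
```

Request:
carry_out:
  claw: [0,0,0,0]
  delta_pos:
    - [-0.05,0,0.02]
    - [-0.05,0,0]
    - [0,0,0]
    - [0,0,0]
  angular:
    - [0,0,0]
    - [0,0,0]
    - [0,0,0]
    - [0,0,0]

```text
clock: 15.55
position: [0.4086, 0.2896, 0.0999]
ee_rot: [-1.618, -2.691, -0.005]
force: [-8.7, 9.4, 6.5]
width: 0.005
gripper_force: 6.6
```

```bash
python3 - <<'E'
from m import *
p=arm.get_image("side");q=arm.get_image("scene")
o=arm.observe();Rt=R.from_rotvec(o["ee_rot"]).as_matrix();print(o["clock"],o["position"].round(4),"tool-frame force",(Rt.T@o["force"]).round(2),o["ft_torque"].round(2))
ims=[]
for a in(p,q):
    u,v=proj(a,[.42,.25,.12]).astype(int);c=a["frame"][v-55:v+55,u-70:u+70,::-1];ims.append(cv2.resize(c,(400,314),interpolation=cv2.INTER_CUBIC))
cv2.imwrite("pics/c5.png",np.hstack(ims))
E
```

```text
15.65 [0.4086 0.2896 0.0999] tool-frame force [13.   -4.44 -5.37] [2.01 1.77 0.11]
```

View pics/c5.png

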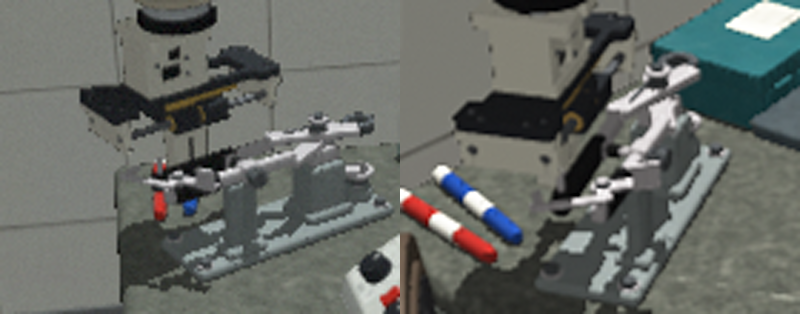

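Request:
carry_out:
  claw: [0,0,0,0,0,0,0,0,0,0]
  delta_pos:
    - [-0.05,-0.03,-0.04]
    - [0,0,0]
    - [0,0,0]
    - [0,0,0]
    - [0,0,0]
    - [0,0,0]
    - [0,0,0]
    - [0,0,0]
    - [0,0,0]
    - [0,0,0]
  angular:
    - [0,0,0]
    - [0,0,0]
    - [0,0,0]
    - [0,0,0]
    - [0,0,0]
    - [0,0,0]
    - [0,0,0]
    - [0,0,0]
    - [0,0,0]
    - [0,0,0]

```text
clock: 16.65
position: [0.4086, 0.2893, 0.1]
ee_rot: [-1.618, -2.691, -0.005]
force: [-7.4, 12.2, -0.1]
width: 0.004
gripper_force: 7.0
```

```bash
python3 - <<'E'
from m import *
o=arm.observe();Rt=R.from_rotvec(o["ee_rot"]).as_matrix();f=Rt.T@o["force"];print(o["clock"],o["position"].round(4),f.round(2))
if 11<f[0]<22: print(arm.sign_off())
E
```

```text
16.65 [0.4086 0.2893 0.1   ] [14.25 -0.79  0.12]
the job is handed in; nothing more can be done
None
```

The job is handed in at 16.7 s: latch pushed aside to about 0.5 rad (estimated from the camera), and the moving handle sprung open, then pressed from outside and held at about 14 N. The force rise and a handle angle of about 0.05 rad put it on the stop screw, though I couldn't see the contact; the arm stayed well clear of the vials and rack.

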